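# Take the slide rack off the keeper hook and set it in the tray

## Robot

A 7-joint arm with a two-finger parallel gripper is mounted at the origin on the work surface; the furniture and walls round the work are solid. World frame = base frame: x ahead of the robot, y to its left, z up, the work surface at z = 0. Lengths are in mm, angles in rad, forces in N, time in s.
With the tool pointing down it reaches from about 400 to 875 mm from the base axis. Payload 4.4 kg.
Tool frame: the origin (TCP) lies midway between the tips of the shut fingers; the grasp point (between the pads) lies 19 mm behind it; x points along the fingers, z is the direction in which the jaws open and shut, and the axes are right-handed (so a half turn about x gives the same grasp; the last joint's range is limited). The gripper opens to 85 mm and grips with 20 to 120 N. Pads are 22 mm wide; open, the fingers measure 114 mm over their backs; the gripper's body (76 mm by 85 mm) begins 54 mm behind the grasp point. The pads swing forward as they close: fully open they stand 13 mm farther back than shut.
Start: joints at [-1.397, 0.628, 0.038, 1.517, -0.027, 0.996, -0.02], TCP at [154.355, 631.421, 231.313] pointing down, gripper open.
Joint ranges: [-3.06, 3.06], [-0.37, 2.12], [-1.25, 1.32], [0.18, 2.47], [-1.1, 4.24], [0.23, 1.98], [-2.94, 2.94]. Speed limits (rad/s): [2.57, 2.57, 3.14, 3.14, 3.14, 3.14, 3.14].

## Interface

Orientations are given as [roll, pitch, yaw] about the fixed x, y, z axes, in that order (R = Rz(yaw) Ry(pitch) Rx(roll)).
In Python, from cell import ctrl gives the robot as it stands. The module is installed in compiled form; this text tells all that it offers.
- The arm moves only by the tool servo_tool, never from a script. Its argument "rows" is a list of rows, each an object of numbers: "dx", "dy", "dz": the shift along the tool's x, y, z in units of 750 mm (1.0 is 750 mm); "wx", "wy", "wz": the turn, a rotation vector about the tool's x, y, z in units of 6 degrees (1.0 is 6 degrees); "fingers": the closure, from 0 (fully open) to 1 (shut). In form: [{"dx": .., "dy": .., "dz": .., "wx": .., "wy": .., "wz": .., "fingers": ..}, ...]. A call has 1 to 5 rows; each row shifts and turns the commanded pose from where the row before left it, along the tool's axes as they then stand; what a row does not reach is not made up. A row lasts 1/8 s, in which the tool goes at most 62.5 mm and 10.7 degrees, less where a joint would pass 70% of its speed; a pose out of reach is approached as far as the arm can. A call with a number of a shift or a turn outside -1 to 1 is refused whole. A call with a gripper value outside its range is refused whole. The fingers move at their own pace and stop on an object; the grip force is fixed at half the most. Time passes only in rows, so rows that do not move let the fingers close. It gives the time, the measured TCP pose, the force and the opening at its end, in the units of the state.
- ctrl.read_state(): the state, without advancing time (a new reading comes with each control period).
- ctrl.get_image(name): name is "scene" or "top" or "wrist"; returns the picture (400x640x3 uint8, red, green, blue); there is no depth.
- ctrl.camera_info(name): a dict with "fovy" (degrees; the focal length in pixels is half the picture's height over the tangent of half this angle, whatever the lens; pixels are square), "cx", "cy" (the principal point, pixels), "R" (3x3) and "t" (3): a world point X has camera coordinates R X + t. Camera axes: x right, y down, z forward; pixel columns grow to the right and rows downward; lengths in mm; the calibration is good to about 2 mm. A picture is of the moment at which its call begins: read the wrist's pose just before it. camera_info takes no time and is no camera call; for the wrist camera it gives the pose at the moment of the call.
- ctrl.finish_job(): hands the job in, once; it reports no verdict.
Trained networks look in the newest picture that a camera, given by its name, has taken for a name from the list of things; names that differ only in an ending like _2 or _b are one class to them, and where a whole thing is asked for, a point or a joint stands for the part that bears it (a point fixed in the world has none). Each returns a list of dicts, best first, with "conf" (0 to 1); they miss things now and then, are a little off and sometimes report something else, mostly with a low value. They report only what shows in the picture. A call takes as long as a camera call. They do not tell look-alikes from the thing itself.
- ctrl.search_frame(label, camera): "extent" ([centre column, centre row, width, height] in pixels, round what is visible of it).
- ctrl.silhouettes(label, camera): "region" (400x640 bool, what is visible of it) and "extent" ([centre column, centre row, width, height] in pixels, round what is visible of it).
- ctrl.mark_of(label, camera): "point" ([column, row] in pixels: a listed point, or the origin of a listed thing).
The state is a dict: "clock": time; "qpos": joint angles; "qd": joint speeds; "tau": joint torques, N m; "eef_pos": TCP position; "tool_rot": TCP orientation; "force": force on the tool from outside, world axes, zero at the start; "torque": the same for the moment, N m; "width": finger opening in mm.
Only numpy, scipy, OpenCV 4.12 (cv2) and the standard library are available. Lean on these libraries where they do the work, as an engineer would, in place of code of your own. Each camera call takes 0.05 s, during which the arm holds its last target.

## Task

The slide rack on the drain hook has dripped dry. Take it off by its handle: push the hook's sprung keeper open with the rack's own handle bar (not with the gripper), lift the bar out of the hook so that the keeper snaps shut again, and set the rack flat in the steel tray, lowering it all the way before you let go. Do not disturb the blue cryo box, the brown jar or the small dropper bottle.

Things in the scene. Friction and masses are not known exactly. Their poses are not given: they have to be found in the camera images.
- drain_hook: Fixed drain stand with a C-shaped steel hook, 10 mm wide, whose open side faces its own -x (roughly to the robot). Origin on the table below hook_seat; z up, y along the hung bar. Grey base 155 x 110 x 10 mm, from x -30 to +126 mm; post at x = +105 mm, its cap 236 mm above the table. 'In front' below means toward its -x.
- hook_seat (a point): Top of the hook's lower arm, straight below the end of the upper arm, 190 mm above the table; axes as drain_hook. The lower arm runs level from the post to a lip 8 mm high, 23 to 29 mm in front of this point. A lug under it reaches 35 mm below this point. A bar on this arm can be raised straight up with its axis 7 to 15 mm in front of this point, holding the keeper open.
- nose (a point): Underside of the front end of the hook's upper arm, 18 mm above hook_seat. The upper arm is 9 mm thick and runs from here back to the post; a bar on the lower arm is caught under it until its axis is at least 5 mm in front of this point.
- keeper (a joint): Sprung brass wire keeper, 22 mm wide, shutting the hook's front: hinge 8 mm in front of and 28 mm below hook_seat. 0 = shut, upright against the upper arm's end; grows as it swings outward, stop at 0.55 rad; the spring shuts it. A bar on the lower arm meets it with its axis 2 mm behind hook_seat, reaches the stop 16 mm in front; about 1.5 N at first, 3 N at the stop.
- keeper_top (a point): Middle of the top wire of the keeper; when shut it is 4 mm in front of and 25 mm above hook_seat. Wire 5 mm thick.
- rack: Slide rack: white basket of microscope slides, 84 x 133 x 35 mm, with a steel bail handle, 0.16 to 0.26 kg. Origin at the centre of its underside; y along the handle bar, z up. Bail legs at y = -64 and +64 mm. At the start it hangs by the middle of its bar on the hook's lower arm, the bar 12 to 32 mm behind hook_seat.
- bar_mid (a point): Middle of the rack's handle bar (round, 10 mm thick), 140 mm above the rack's underside, 105 mm above the basket's rim; axes as rack. The hook passes through the opening under the bar: from the hung height raise it 40 to 55 mm to clear keeper and upper arm, then move it 90 mm or more out in front before raising it further.
- grip_left (a point): Centre of the blue grip sleeve on the bar at y = +42 mm of the rack: round, 16 mm thick, 26 mm long. Pinch it from above, across the bar.
- grip_right (a point): The same at y = -42 mm of the rack. Either sleeve will do.
- tray_floor (a point): Centre of the inner floor of the fixed steel tray, 4 mm above the table. Axes are those of the tray: x the short side (inside 125 mm), y the long side (inside 165 mm), z up; rim 12 mm above the floor. The rack fits with its bar along the tray's y, either way round.
- cryo: Blue cryo box with yellow lid, 95 x 78 x 64 mm, standing left of the hook; origin at the centre of its underside. Leave alone.
- jar: Brown jar with blue cap, 47 mm wide, 88 mm high, right of the hook; origin at the centre of its underside. Leave alone.
- dropper: Small white bottle with red cap, 28 mm wide, 70 mm high, between hook and tray; origin at the centre of its underside. Leave alone.
Things that resemble listed ones, but are neither listed nor needed, are in the scene too. What is shaped like the drain_hook but purple is not meant.

How it is judged (in metres and radians):
On the way, in this order (a step that is already met when the one before it is completed fails the run):
1. the handle bar, still in the hook, holds the keeper pressed open (value of joint keeper above 0.15 rad and contact force between rack and keeper above 0.3 N and z of bar_mid in the frame of hook_seat below 0.022 m), for 0.1 s.
2. the bar is out of the hook, above or in front of it, and the keeper has sprung shut (value of joint keeper below 0.06 rad and distance between bar_mid and hook_seat above 0.035 m and (z of bar_mid in the frame of hook_seat above 0.03 m or x of bar_mid in the frame of hook_seat below -0.03 m)), for 0.1 s.
At the end, for the whole second after the job is handed in: The rack stands flat (within 0.06 rad of level) on the tray's floor inside the rim, its handle bar's middle within 35 mm of the tray's centre seen from above, at rest and let go; the keeper is shut (below 0.06 rad) (z of bar_mid in the frame of tray_floor between 0.13 and 0.146 m and horizontal distance between bar_mid and tray_floor below 0.035 m and angle between bar_mid's own z axis and vertical below 0.06 rad and linear speed of rack below 0.02 m/s and value of joint keeper below 0.06 rad); the robot touches nothing.
It fails at once if the gripper or arm pushes the keeper (contact force between any of the fingers, the arm and keeper above 1 N).
It fails at once if the rack is let go or dropped more than 20 mm above the tray floor once off the hook (contact force between the fingers and rack below 0.1 N and z of bar_mid in the frame of tray_floor above 0.16 m and distance between bar_mid and hook_seat above 0.06 m).
It fails at once if a bystander is moved more than 30 mm or tipped over (distance of any of cryo, jar, dropper from where it was at the start of the episode above 0.03 m or angle between any of cryo, jar, dropper's own z axis and vertical above 0.5 rad).
It also fails if it takes over 45 s, if anything falls off the work surface, if the arm or the gripper's body presses on something with over 40 N, if the wrist force passes 120 N, or if a joint passes its speed limit or range.

## Working session

There is one attempt and no reset: what is moved stays moved. The work goes in short steps, Python scripts to look and compute and a tool call to move; the robot and the scene stay as the last step left them, time stands still between calls to the robot, and variables do not carry over. Pictures are saved under pics/ and viewed, and the job is handed in when it is done.

Besides the shell and the picture viewer there is one more tool, called after "Request:" as name(argument=value, ...) on one line, values as JSON. servo_tool: Moves the arm, as the interface text tells. Its arguments: {"type":"object","properties":{"rows":{"type":"array"}},"required":["rows"]}

```bash
mkdir -p pics; cat > h.py <<'E'
import numpy as np, cv2
from cell import ctrl
def save(n,im): cv2.imwrite('pics/'+n+'.png',cv2.cvtColor(im,cv2.COLOR_RGB2BGR))
def f(ci): return 200/np.tan(np.radians(ci['fovy'])/2)
def proj(ci,X):
    c=np.array(ci['R'])@np.array(X,float)+np.array(ci['t']); return np.array([ci['cx']+f(ci)*c[0]/c[2],ci['cy']+f(ci)*c[1]/c[2]])
def ray(ci,p):
    R=np.array(ci['R']);t=np.array(ci['t']);d=R.T@np.array([(p[0]-ci['cx'])/f(ci),(p[1]-ci['cy'])/f(ci),1.]);return -R.T@t,d/np.linalg.norm(d)
def onz(ci,p,z):
    o,d=ray(ci,p);return o+d*(z-o[2])/d[2]
def tri(l):
    A=np.zeros((3,3));b=np.zeros(3)
    for ci,p in l:
        o,d=ray(ci,p);P=np.eye(3)-np.outer(d,d);A+=P;b+=P@o
    X=np.linalg.solve(A,b);return X,[np.round(proj(ci,X)-p,1) for ci,p in l]
E
python3 - <<'E'
from h import *
for n in ['scene','top']:
    save(n+'0',ctrl.get_image(n)); ci=ctrl.camera_info(n); print(n,{k:np.round(v,3).tolist() for k,v in ci.items()})
    for l in ['drain_hook','hook_seat','nose','keeper_top','bar_mid','grip_left','grip_right','tray_floor','rack','cryo','jar','dropper']:
        print(l,[(np.round(d['point']).tolist(),round(d['conf'],2)) for d in ctrl.mark_of(l,n)])
s=ctrl.read_state();print(s)
E
```

```text
scene {'fovy': 47.928, 'cx': 313.792, 'cy': 198.556, 'R': [[0.802, -0.598, 0.003], [-0.408, -0.551, -0.728], [0.437, 0.583, -0.685]], 't': [-317.753, 323.606, 1141.606]}
drain_hook [([329.0, 199.0], 0.86), ([306.0, 351.0], 0.79)]
hook_seat [([303.0, 309.0], 0.89), ([332.0, 153.0], 0.66)]
nose [([303.0, 304.0], 0.9), ([335.0, 151.0], 0.62), ([329.0, 151.0], 0.35)]
keeper_top [([300.0, 301.0], 0.64), ([337.0, 148.0], 0.6), ([398.0, 232.0], 0.21)]
bar_mid [([339.0, 151.0], 0.95)]
grip_left [([334.0, 142.0], 0.68), ([355.0, 242.0], 0.2)]
grip_right [([352.0, 156.0], 0.9)]
tray_floor [([390.0, 304.0], 0.7), ([333.0, 140.0], 0.24)]
rack [([338.0, 185.0], 0.82)]
cryo [([266.0, 172.0], 0.84), ([354.0, 241.0], 0.2)]
jar [([399.0, 232.0], 0.66)]
dropper [([354.0, 240.0], 0.54)]
top {'fovy': 43.942, 'cx': 314.08, 'cy': 198.475, 'R': [[0.009, -1.0, 0.01], [-0.992, -0.011, -0.122], [0.122, -0.009, -0.992]], 't': [62.206, 433.506, 1540.057]}
drain_hook [([406.0, 276.0], 0.87), ([290.0, 154.0], 0.76)]
hook_seat [([286.0, 142.0], 0.82), ([419.0, 278.0], 0.65)]
nose [([285.0, 137.0], 0.86), ([423.0, 
[... 381 characters left out ...]
er [([341.0, 170.0], 0.6), ([360.0, 132.0], 0.18)]
{'clock': 1.3, 'qpos': array([-1.39681949,  0.6284099 ,  0.03849756,  1.51737691, -0.02697189,
        0.99633649, -0.0199933 ]), 'qd': array([-0.00103862, -0.00167391,  0.00022922,  0.00027673,  0.00025924,
       -0.00013452, -0.00085533]), 'tau': array([ 4.37433846e-04, -5.63273513e+01,  1.22553159e+00, -1.93790370e+01,
        1.08057226e-02,  1.19369095e-03, -1.21359125e-06]), 'eef_pos': array([154.34884362, 631.42154898, 231.31436518]), 'tool_rot': array([ 2.31575658,  1.57077756, -2.63640977]), 'force': array([-0.29070028,  0.41251628, -0.31228481]), 'torque': array([-0.02769965, -0.04170183, -0.03551649]), 'width': 85.20458808785718}
```

View images.

View pics/scene0.png

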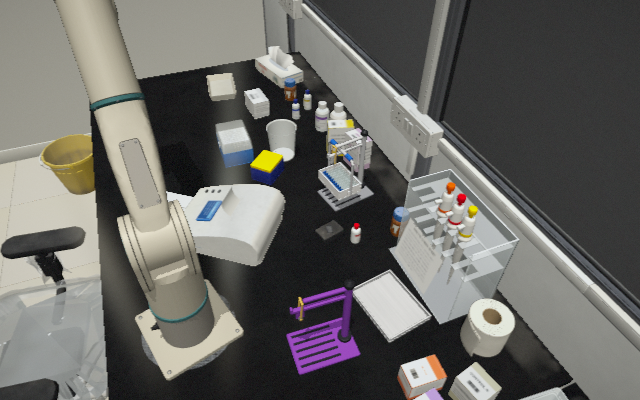

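View pics/top0.png

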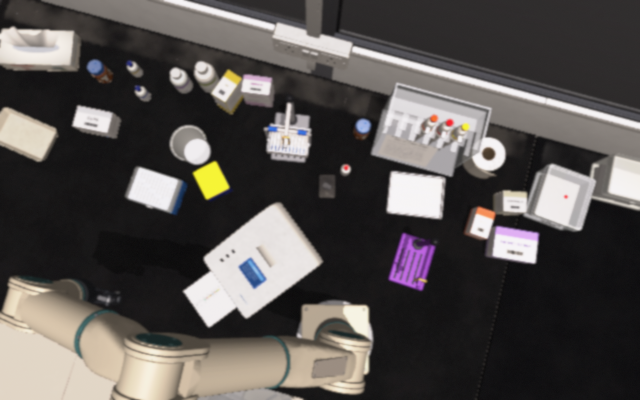

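```bash
python3 - <<'E'
import cv2
a=cv2.imread('pics/scene0.png');b=cv2.imread('pics/top0.png')
cv2.imwrite('pics/sc1.png',cv2.resize(a[110:260,230:430],None,fx=4,fy=4,interpolation=2))
cv2.imwrite('pics/tc1.png',cv2.resize(b[90:240,230:430],None,fx=4,fy=4,interpolation=2))
E
```

```text
(no output)
```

View pics/sc1.png

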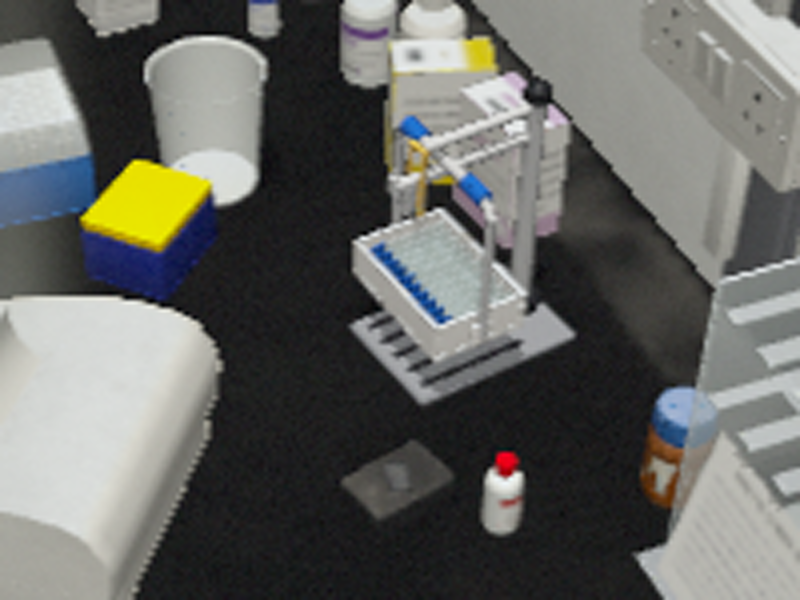

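View pics/tc1.png

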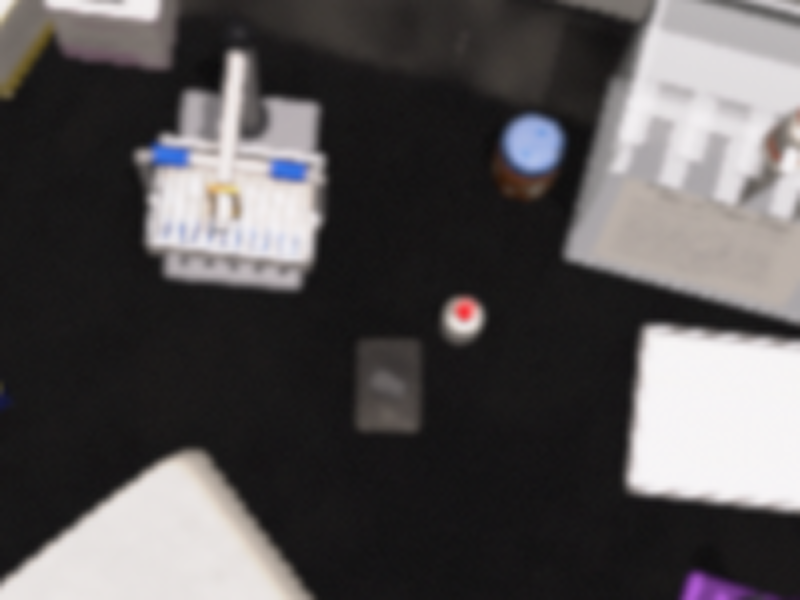

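```bash
python3 - <<'E'
from h import *
S=ctrl.camera_info('scene');T=ctrl.camera_info('top');W=ctrl.camera_info('wrist')
P=dict(base=((329,199),(290,154)),seat=((332,153),(286,142)),nose=((335,151),(285,137)),ktop=((337,148),(284,138)),bar=((339,151),(289,133)),gl=((334,142),(272,127)),gr=((352,156),(300,132)),rack=((338,185),(289,140)),tray=((390,304),(418,198)),cryo=((266,172),(214,186)),jar=((399,232),(362,133)),drop=((354,240),(341,170)))
for k,(a,b) in P.items():
    X,e=tri([(S,a),(T,b)]);print(k,X.round(1),e)
# tray corners in top crop
for p in [(391,172),(446,176),(443,219),(387,213)]: print(onz(T,p,12).round(0))
print(W)
E
```

```text
base [574.4 147.8  10.3] [array([ 1.4, -0.3]), array([-0.8,  1.3])]
seat [573.9 149.2 196.9] [array([-0.2,  0. ]), array([ 0.1, -0.2])]
nose [588.4 152.5 195.9] [array([-0.1,  0. ]), array([ 0.1, -0.1])]
ktop [587.8 151.8 206.6] [array([-2. ,  0.4]), array([ 1.2, -1.8])]
bar [597.9 142.2 198.4] [array([ 0.5, -0.1]), array([-0.3,  0.5])]
gl [616.6 190.9 194.7] [array([ 0.2, -0. ]), array([-0.1,  0.2])]
gr [609.  106.7 194.6] [array([-2.1,  0.4]), array([ 1.2, -1.8])]
rack [611.1 149.7  50.6] [array([ 1.3, -0.3]), array([-0.7,  1.2])]
tray [ 440.8 -265.1   22.7] [array([-1.2,  0.2]), array([ 0.6, -0.8])]
cryo [473.1 384.6  14.9] [array([-0.7,  0.1]), array([ 0.4, -0.7])]
jar [653.  -88.5   5.3] [array([-0.4,  0.1]), array([ 0.2, -0.3])]
drop [532.5 -21.1 -11.3] [array([-0.2,  0. ]), array([ 0.1, -0.2])]
[ 523. -180.   12.]
[ 512. -357.   12.]
[ 373. -344.   12.]
[ 391. -166.   12.]
{'fovy': 60.595338103668716, 'cx': 313.76353872927643, 'cy': 206.75542082198857, 'R': array([[ 2.37373352e-01,  9.71418440e-01, -3.24701754e-04],
       [ 9.36009486e-01, -2.28631461e-01,  2.67607729e-01],
       [ 2.59884846e-01, -6.38268677e-02, -9.63527892e-01]]), 't': array([-649.91607462,  -35.61400253,  379.14637324])}
```

```bash
cat >> h.py <<'E'
from scipy.spatial.transform import Rotation as Ro
def tool():
    s=ctrl.read_state(); return s['eef_pos'],Ro.from_euler('xyz',s['tool_rot']).as_matrix(),s
def target(yaw,flip=1): # tool x down, tool z along flip*hook x
    x=np.array([0,0,-1.]);z=flip*np.array([np.cos(yaw),np.sin(yaw),0]);return np.stack([x,np.cross(z,x),z],1)
def rel(p,R,tp,tR):
    return (R.T@(np.array(tp)-p)/750).round(4), (Ro.from_matrix(R.T@tR).as_rotvec()*180/np.pi/6).round(3)
E
python3 - <<'E'
from h import *
p,R,s=tool();print(p,R.round(3));W=ctrl.camera_info('wrist')
c=-np.array(W['R']).T@np.array(W['t']);print('cam off tool',R.T@(c-p),(np.array(W['R'])@R).round(3))
for fl in (1,-1):print(rel(p,R,[470,120,330],target(-0.09,fl)))
E
```

```text
[154.34884362 631.42154898 231.31436518] [[-0.    -0.971  0.237]
 [-0.     0.237  0.971]
 [-1.     0.    -0.   ]]
cam off tool [-1.43322367e+02  6.72040619e+01  1.52395103e-02] [[ 0.     0.     1.   ]
 [-0.268 -0.964  0.   ]
 [ 0.964 -0.268 -0.   ]]
(array([-0.1316, -0.5708, -0.5624]), array([13.57, -0.  , -0.  ]))
(array([-0.1316, -0.5708, -0.5624]), array([-16.43,   0.  ,  -0.  ]))
```

```bash
cat >> h.py <<'E'
from scipy.spatial.transform import Slerp
import json
def rows(p,R,wps,step=50,ang=9,fing=0):
    """wps list of (pos,R); emits rounded rows, following commanded pose"""
    out=[]; cp,cR=np.array(p,float),R.copy()
    for tp,tR in wps:
        tp=np.array(tp,float)
        d=np.linalg.norm(tp-cp);a=np.degrees(np.linalg.norm(Ro.from_matrix(cR.T@tR).as_rotvec()))
        n=max(1,int(np.ceil(max(d/step,a/ang)-1e-6)))
        sp,sR=cp.copy(),cR.copy();rv=Ro.from_matrix(sR.T@tR).as_rotvec()
        for i in range(1,n+1):
            q=sp+(tp-sp)*i/n;Q=sR@Ro.from_rotvec(rv*i/n).as_matrix()
            v,w=rel(cp,cR,q,Q);v=v.round(4);w=w.round(2)
            cp=cp+cR@v*750;cR=cR@Ro.from_rotvec(w*6*np.pi/180).as_matrix()
            r={k:float(x) for k,x in zip(['dx','dy','dz','wx','wy','wz'],[*v,*w]) if abs(x)>1e-9};r['fingers']=fing;out.append(r)
    print(len(out),'end',cp.round(1),Ro.from_matrix(cR).as_euler('xyz').round(3))
    for i in range(0,len(out),5):print(json.dumps(out[i:i+5]))
E
python3 - <<'E'
from h import *
p,R,s=tool()
rows(p,R,[([300,480,340],target(0.75)),([520,140,350],target(-0.09))],step=55,ang=10)
E
```

```text
13 end [520. 140. 350.] [-2.546  1.571 -2.636]
[{"dx": -0.029, "dy": -0.0473, "dz": -0.03, "wx": 1.11, "fingers": 0}, {"dx": -0.029, "dy": -0.0505, "dz": -0.0243, "wx": 1.11, "fingers": 0}, {"dx": -0.0289, "dy": -0.053, "dz": -0.0183, "wx": 1.11, "fingers": 0}, {"dx": -0.029, "dy": -0.0547, "dz": -0.012, "wx": 1.11, "fingers": 0}, {"dx": -0.029, "dy": -0.0557, "dz": -0.0056, "wx": 1.11, "fingers": 0}]
[{"dx": -0.0017, "dy": -0.0665, "dz": -0.0118, "wx": 1.0, "fingers": 0}, {"dx": -0.0016, "dy": -0.0673, "dz": -0.0048, "wx": 1.0, "fingers": 0}, {"dx": -0.0017, "dy": -0.0674, "dz": 0.0023, "wx": 1.01, "fingers": 0}, {"dx": -0.0017, "dy": -0.0669, "dz": 0.0094, "wx": 1.0, "fingers": 0}, {"dx": -0.0016, "dy": -0.0655, "dz": 0.0163, "wx": 1.0, "fingers": 0}]
[{"dx": -0.0017, "dy": -0.0634, "dz": 0.0231, "wx": 1.0, "fingers": 0}, {"dx": -0.0017, "dy": -0.0607, "dz": 0.0296, "wx": 1.01, "fingers": 0}, {"dx": -0.0016, "dy": -0.0572, "dz": 0.0358, "wx": 1.0, "fingers": 0}]
```

```bash
sed -i 's/ang=9/ang=6/' h.py; python3 - <<'E'
from h import *
p,R,s=tool()
rows(p,R,[([300,480,340],target(0.8)),([520,140,350],target(-0.09))],step=55,ang=5.99)
E
```

```text
15 end [520. 140. 350.] [-2.546  1.571 -2.636]
[{"dx": -0.0242, "dy": -0.0394, "dz": -0.025, "wx": 0.84, "fingers": 0}, {"dx": -0.0241, "dy": -0.0415, "dz": -0.0214, "wx": 0.85, "fingers": 0}, {"dx": -0.0242, "dy": -0.0432, "dz": -0.0177, "wx": 0.84, "fingers": 0}, {"dx": -0.0241, "dy": -0.0446, "dz": -0.0138, "wx": 0.85, "fingers": 0}, {"dx": -0.0242, "dy": -0.0457, "dz": -0.0098, "wx": 0.85, "fingers": 0}]
[{"dx": -0.0241, "dy": -0.0463, "dz": -0.0057, "wx": 0.84, "fingers": 0}, {"dx": -0.0015, "dy": -0.0585, "dz": -0.0134, "wx": 0.94, "fingers": 0}, {"dx": -0.0015, "dy": -0.0595, "dz": -0.0076, "wx": 0.95, "fingers": 0}, {"dx": -0.0014, "dy": -0.06, "dz": -0.0017, "wx": 0.94, "fingers": 0}, {"dx": -0.0015, "dy": -0.0598, "dz": 0.0042, "wx": 0.95, "fingers": 0}]
[{"dx": -0.0015, "dy": -0.0591, "dz": 0.0102, "wx": 0.94, "fingers": 0}, {"dx": -0.0015, "dy": -0.0579, "dz": 0.0159, "wx": 0.95, "fingers": 0}, {"dx": -0.0015, "dy": -0.056, "dz": 0.0216, "wx": 0.94, "fingers": 0}, {"dx": -0.0015, "dy": -0.0536, "dz": 0.027, "wx": 0.94, "fingers": 0}, {"dx": -0.0014, "dy": -0.0506, "dz": 0.0321, "wx": 0.95, "fingers": 0}]
```

Request:
servo_tool(rows=[{"dx": -0.024,"dy": -0.039,"dz": -0.025,"wx": 0.84,"fingers": 0},{"dx": -0.024,"dy": -0.042,"dz": -0.021,"wx": 0.85,"fingers": 0},{"dx": -0.024,"dy": -0.043,"dz": -0.018,"wx": 0.84,"fingers": 0},{"dx": -0.024,"dy": -0.045,"dz": -0.014,"wx": 0.85,"fingers": 0},{"dx": -0.024,"dy": -0.046,"dz": -0.01,"wx": 0.85,"fingers": 0}])

```text
schema error: expected keys dx, dy, dz, wx, wy, wz, fingers
```

Request:
servo_tool(rows=[{"dx": -0.024,"dy": -0.046,"dz": -0.006,"wx": 0.84,"fingers": 0},{"dx": -0.0015,"dy": -0.0585,"dz": -0.0134,"wx": 0.94,"fingers": 0},{"dx": -0.0015,"dy": -0.0595,"dz": -0.0076,"wx": 0.95,"fingers": 0},{"dx": -0.0014,"dy": -0.06,"dz": -0.0017,"wx": 0.94,"fingers": 0},{"dx": -0.0015,"dy": -0.06,"dz": 0.004,"wx": 0.95,"fingers": 0}])

```text
schema error: expected keys dx, dy, dz, wx, wy, wz, fingers
```

Request:
servo_tool(rows=[{"dx": -0.0015,"dy": -0.059,"dz": 0.01,"wx": 0.94,"fingers": 0},{"dx": -0.0015,"dy": -0.058,"dz": 0.016,"wx": 0.95,"fingers": 0},{"dx": -0.0015,"dy": -0.056,"dz": 0.022,"wx": 0.94,"fingers": 0},{"dx": -0.0015,"dy": -0.054,"dz": 0.027,"wx": 0.94,"fingers": 0},{"dx": -0.0014,"dy": -0.051,"dz": 0.032,"wx": 0.95,"fingers": 0}])

```text
schema error: expected keys dx, dy, dz, wx, wy, wz, fingers
```

Request:
servo_tool(rows=[{"dx": 0,"fingers": 0}])

```text
schema error: expected keys dx, dy, dz, wx, wy, wz, fingers
```

```bash
python3 - <<'E'
from h import *
p,R,s=tool();print(s['clock'],p,R.round(3).tolist(),s['qpos'].round(2))
ci=ctrl.camera_info('wrist');im=ctrl.get_image('wrist');save('w1',im);np.save('w1.npy',ci,allow_pickle=True)
for l in ['hook_seat','nose','keeper_top','bar_mid','grip_left','grip_right','drain_hook','rack','jar','dropper']:
    print(l,[(np.round(d['point'],1).tolist(),round(d['conf'],2)) for d in ctrl.mark_of(l,'wrist')])
E
```

```text
1.3 [154.34884362 631.42154898 231.31436518] [[-0.0, -0.971, 0.237], [-0.0, 0.237, 0.971], [-1.0, 0.0, -0.0]] [-1.4   0.63  0.04  1.52 -0.03  1.   -0.02]
hook_seat []
nose []
keeper_top []
bar_mid []
grip_left []
grip_right []
drain_hook []
rack []
jar []
dropper []
```

View pics/w1.png

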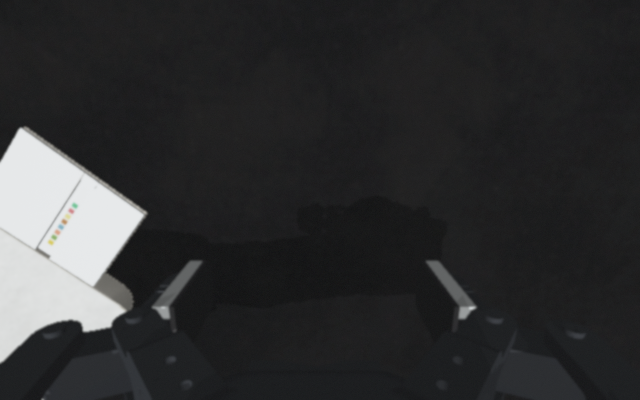

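Request:
servo_tool(rows=[{"dx": -0.024,"dy": -0.039,"dz": -0.025,"wx": 0.84,"wy": 0,"wz": 0,"fingers": 0},{"dx": -0.024,"dy": -0.042,"dz": -0.021,"wx": 0.85,"wy": 0,"wz": 0,"fingers": 0},{"dx": -0.024,"dy": -0.043,"dz": -0.018,"wx": 0.84,"wy": 0,"wz": 0,"fingers": 0},{"dx": -0.024,"dy": -0.045,"dz": -0.014,"wx": 0.85,"wy": 0,"wz": 0,"fingers": 0},{"dx": -0.024,"dy": -0.046,"dz": -0.01,"wx": 0.85,"wy": 0,"wz": 0,"fingers": 0}])

```text
clock: 2.48
eef_pos: [277.2, 503.4, 322.3]
tool_rot: [0.456, 1.571, 1.339]
force: [1.4, 0.4, -0.5]
width: 85.5
```

Request:
servo_tool(rows=[{"dx": -0.024,"dy": -0.046,"dz": -0.006,"wx": 0.84,"wy": 0,"wz": 0,"fingers": 0},{"dx": -0.0015,"dy": -0.0585,"dz": -0.0134,"wx": 0.94,"wy": 0,"wz": 0,"fingers": 0},{"dx": -0.0015,"dy": -0.0595,"dz": -0.0076,"wx": 0.95,"wy": 0,"wz": 0,"fingers": 0},{"dx": -0.0014,"dy": -0.06,"dz": -0.0017,"wx": 0.94,"wy": 0,"wz": 0,"fingers": 0},{"dx": -0.0015,"dy": -0.06,"dz": 0.004,"wx": 0.95,"wy": 0,"wz": 0,"fingers": 0}])

```text
clock: 3.1
eef_pos: [398.8, 326.1, 344.5]
tool_rot: [0.703, 1.57, 1.102]
force: [0.9, 0.1, -0.4]
width: 85.2
```

Request:
servo_tool(rows=[{"dx": -0.0015,"dy": -0.059,"dz": 0.01,"wx": 0.94,"wy": 0,"wz": 0,"fingers": 0},{"dx": -0.0015,"dy": -0.058,"dz": 0.016,"wx": 0.95,"wy": 0,"wz": 0,"fingers": 0},{"dx": -0.0015,"dy": -0.056,"dz": 0.022,"wx": 0.94,"wy": 0,"wz": 0,"fingers": 0},{"dx": -0.0015,"dy": -0.054,"dz": 0.027,"wx": 0.94,"wy": 0,"wz": 0,"fingers": 0},{"dx": -0.0014,"dy": -0.051,"dz": 0.032,"wx": 0.95,"wy": 0,"wz": 0,"fingers": 0}])

```text
clock: 3.72
eef_pos: [520.8, 136.6, 350.0]
tool_rot: [1.092, 1.57, 0.996]
force: [0.5, 0.3, 0.2]
width: 85.2
```

Request:
servo_tool(rows=[{"dx": 0,"dy": 0,"dz": 0,"wx": 0,"wy": 0,"wz": 0,"fingers": 0}])

```text
clock: 3.85
eef_pos: [521.8, 133.5, 350.2]
tool_rot: [-0.73, 1.568, -0.83]
force: [-0.3, 0.6, 0.2]
width: 85.4
```

```bash
python3 - <<'E'
from h import *
p,R,s=tool();print(s['clock'],p,R.round(3).tolist(),s['qpos'].round(2))
ci=ctrl.camera_info('wrist');im=ctrl.get_image('wrist');save('w2',im);np.save('w2.npy',ci,allow_pickle=True)
for l in ['hook_seat','nose','keeper_top','bar_mid','grip_left','grip_right','drain_hook','rack']:
    print(l,[(np.round(d['point'],1).tolist(),round(d['conf'],2)) for d in ctrl.mark_of(l,'wrist')])
E
```

```text
3.85 [521.84073214 133.49914506 350.15009398] [[0.002, 0.1, 0.995], [-0.002, 0.995, -0.1], [-1.0, -0.002, 0.002]] [-0.67  0.38  0.53  1.67 -0.21  1.14 -0.18]
hook_seat [([387.2, 163.0], 0.69)]
nose [([390.6, 165.9], 0.75)]
keeper_top [([389.6, 165.0], 0.84)]
bar_mid [([408.7, 163.5], 0.63), ([405.9, 209.8], 0.32)]
grip_left [([414.4, 112.5], 0.93)]
grip_right [([402.0, 212.0], 0.81), ([377.6, 146.1], 0.49)]
drain_hook [([376.6, 145.8], 0.64), ([356.6, 141.9], 0.59)]
rack [([378.5, 147.2], 0.79)]
```

View pics/w2.png

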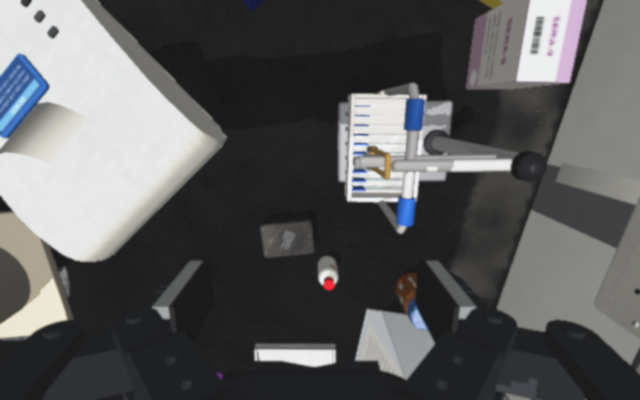

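```bash
python3 - <<'E'
import cv2
a=cv2.imread('pics/w2.png')
cv2.imwrite('pics/wc2.png',cv2.resize(a[75:245,320:560],None,fx=3.3,fy=3.3,interpolation=2))
E
python3 - <<'E'
from h import *
W=np.load('w2.npy',allow_pickle=True).item();S=ctrl.camera_info('scene');T=ctrl.camera_info('top')
for n,p,z in [('gl',(414.4,113.5),195),('gr',(404.5,211.5),195),('cap',(529,166),236),('ktop',(388,165),215),('seat',(387.2,163),190),('nose',(390.6,165.9),208),('armbar',(410,162),195)]:print(n,onz(W,p,z).round(1))
for n,w,s,t in [('gl',(414.4,113),(334,142),(272,128)),('gr',(404.5,211.5),(350,158),(301,132)),('cap',(529,166),(364.5,133),(289,100))]:
  print(n,tri([(W,w),(S,s),(T,t)]))
E
```

```text
gl [613.4 190.4 195. ]
gr [602.7 105.1 195. ]
cap [687.3 144.9 236. ]
ktop [585.5 152.6 215. ]
seat [589.9 150.1 190. ]
nose [589.1 150.4 208. ]
armbar [608.8 149.8 195. ]
gl (array([614.11039422, 190.40207543, 195.54576912]), [array([1. , 0.5]), array([-0.3,  0.1]), array([-0., -0.])])
gr (array([604.87350878, 104.89040163, 191.65627496]), [array([ 1.4, -1. ]), array([-0.8,  0. ]), array([ 0.8, -0.2])])
cap (array([691.63022606, 141.56490544, 224.65285152]), [array([-3.5,  1.4]), array([-0.6, -0. ]), array([ 0.1, -1.3])])
```

View pics/wc2.png

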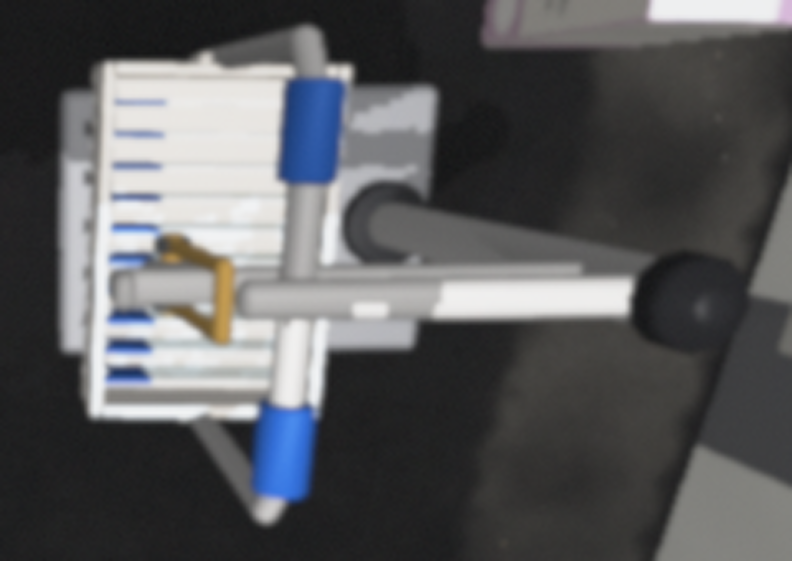

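```bash
python3 - <<'E'
from h import *
W=np.load('w2.npy',allow_pickle=True).item()
q=lambda a,b:(320+a/3.3,75+b/3.3)
for n,p,z in [('gl',q(312,131),195),('gr',q(285,452),195),('cap',q(692,300),228),('nose top tip',q(243,298),216),('arm far',q(635,298),214),('kw1',q(222,262),217),('kw2',q(222,338),217),('lip',q(115,287),198)]:print(n,onz(W,p,z).round(1))
p,R,s=tool()
rows(p,R,[([604.5,106,270],target(-0.105))])
E
```

```text
gl [613.5 189.5 195. ]
gr [604.4 104.5 195. ]
cap [692.8 143.2 228. ]
nose top tip [589.9 152.1 216. ]
arm far [687.2 142.  214. ]
kw1 [584.9 161.6 217. ]
kw2 [584.1 142.8 217. ]
lip [560.5 155.1 198. ]
3 end [604.5 106.  270. ] [2.199 1.57  2.094]
[{"dx": 0.0352, "dy": -0.0115, "dz": 0.0389, "wx": 0.05, "fingers": 0}, {"dx": 0.0353, "dy": -0.0113, "dz": 0.0389, "wx": 0.05, "fingers": 0}, {"dx": 0.0352, "dy": -0.0111, "dz": 0.039, "wx": 0.06, "fingers": 0}]
```

Request:
servo_tool(rows=[{"dx": 0.0352,"dy": -0.0115,"dz": 0.039,"wx": 0.05,"wy": 0,"wz": 0,"fingers": 0},{"dx": 0.0352,"dy": -0.0115,"dz": 0.039,"wx": 0.05,"wy": 0,"wz": 0,"fingers": 0},{"dx": 0.0352,"dy": -0.0115,"dz": 0.039,"wx": 0.05,"wy": 0,"wz": 0,"fingers": 0},{"dx": 0,"dy": 0,"dz": 0,"wx": 0,"wy": 0,"wz": 0,"fingers": 0},{"dx": 0,"dy": 0,"dz": 0,"wx": 0,"wy": 0,"wz": 0,"fingers": 0}])

```text
clock: 4.92
eef_pos: [604.5, 105.2, 270.3]
tool_rot: [2.615, 1.57, 2.51]
force: [0.2, -0.4, 0.9]
width: 85.1
```

```bash
python3 - <<'E'
from h import *
p,R,s=tool();print(s['clock'],p,R.round(3).tolist(),s['qpos'].round(2))
ci=ctrl.camera_info('wrist');im=ctrl.get_image('wrist');save('w3',im);np.save('w3.npy',ci,allow_pickle=True)
for l in ['hook_seat','nose','keeper_top','bar_mid','grip_right']:
    print(l,[(np.round(d['point'],1).tolist(),round(d['conf'],2)) for d in ctrl.mark_of(l,'wrist')])
print(proj(ci,[604.4,104.5,195]),proj(ci,[589.9,152.1,216]))
E
```

```text
4.925 [604.54965089 105.16176011 270.2762708 ] [[-0.0, 0.105, 0.994], [0.0, 0.994, -0.105], [-1.0, 0.0, -0.001]] [-0.51  0.58  0.49  1.58 -0.3   1.06 -0.05]
hook_seat [([281.4, 151.6], 0.61)]
nose [([277.9, 152.6], 0.6)]
keeper_top [([273.9, 153.6], 0.69)]
bar_mid [([310.8, 149.3], 0.81)]
grip_right [([312.7, 220.1], 0.58)]
[312.75890375 217.76244043] [278.70909795 152.55123386]
```

View pics/w3.png

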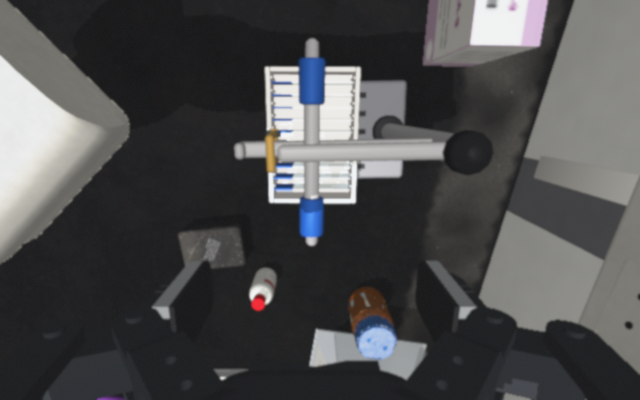

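```bash
python3 - <<'E'
from h import *
W=np.load('w3.npy',allow_pickle=True).item()
for n,p,z in [('gr',(311.8,217.5),195),('gl',(312.2,80.5),195),('nose',(277,153),214),('kw',(271,152),216),('lip',(235.5,150.5),198)]:print(n,onz(W,p,z).round(1))
p,R,s=tool()
rows(p,R,[([604,105,174],target(-0.105))],step=40)
E
```

```text
gr [603.8 104.7 195. ]
gl [613.2 190.5 195. ]
nose [588.6 151.7 214. ]
kw [585.5 152.9 216. ]
lip [561.1 154.3 198. ]
3 end [604. 105. 174.] [-2.076  1.571 -2.181]
[{"dx": 0.0431, "dy": -0.0002, "dz": -0.0004, "fingers": 0}, {"dx": 0.043, "dy": -0.0001, "dz": -0.0004, "wy": 0.01, "fingers": 0}, {"dx": 0.0431, "dy": -0.0002, "dz": -0.0003, "wz": -0.01, "fingers": 0}]
```

Request:
servo_tool(rows=[{"dx": 0.043,"dy": 0,"dz": -0.0004,"wx": 0,"wy": 0,"wz": 0,"fingers": 0},{"dx": 0.043,"dy": 0,"dz": -0.0004,"wx": 0,"wy": 0,"wz": 0,"fingers": 0},{"dx": 0.043,"dy": 0,"dz": 0,"wx": 0,"wy": 0,"wz": 0,"fingers": 0},{"dx": 0,"dy": 0,"dz": 0,"wx": 0,"wy": 0,"wz": 0,"fingers": 0},{"dx": 0,"dy": 0,"dz": 0,"wx": 0,"wy": 0,"wz": 0,"fingers": 0}])

```text
clock: 5.85
eef_pos: [605.2, 104.8, 174.7]
tool_rot: [0.224, 1.569, 0.119]
force: [0.1, 0.7, -0.4]
width: 85.0
```

Request:
servo_tool(rows=[{"dx": 0,"dy": 0,"dz": 0,"wx": 0,"wy": 0,"wz": 0,"fingers": 1},{"dx": 0,"dy": 0,"dz": 0,"wx": 0,"wy": 0,"wz": 0,"fingers": 1},{"dx": 0,"dy": 0,"dz": 0,"wx": 0,"wy": 0,"wz": 0,"fingers": 1},{"dx": 0,"dy": 0,"dz": 0,"wx": 0,"wy": 0,"wz": 0,"fingers": 1},{"dx": 0,"dy": 0,"dz": 0,"wx": 0,"wy": 0,"wz": 0,"fingers": 1}])

```text
clock: 6.48
eef_pos: [604.3, 104.7, 173.5]
tool_rot: [1.921, 1.571, 1.815]
force: [-0.8, -1.7, 1.5]
width: 14.2
```

```bash
python3 - <<'E'
from h import *
p,R,s=tool();print(s['clock'],p,s['width'],s['force'],s['torque'])
ci=ctrl.camera_info('wrist');im=ctrl.get_image('wrist');save('w4',im);np.save('w4.npy',ci,allow_pickle=True)
E
```

```text
6.475 [604.29202992 104.71519191 173.46912662] 14.170043539694522 [-0.84459455 -1.69544384  1.45178801] [ 0.01416404  0.1152172  -0.00074653]
```

View pics/w4.png

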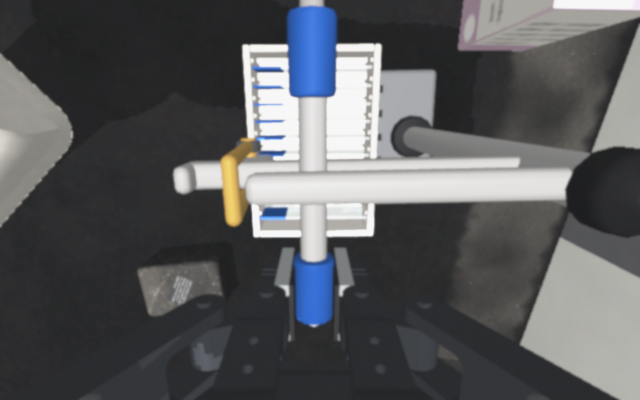

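```bash
python3 - <<'E'
from h import *
W=np.load('w4.npy',allow_pickle=True).item()
a=-0.105;H=np.array([[np.cos(a),-np.sin(a)],[np.sin(a),np.cos(a)]])
for n,p,z in [('bar',(313.5,190),200),('nose',(246,188),212.5),('kw',(233,190),215),('kw low',(246,160),190),('lip',(175,180),197)]:
  X=onz(W,p,z);print(n,X.round(1),(H.T@(X[:2]-[589.3,151.5])).round(1))
E
```

```text
bar [609.3 145.9 200. ] [20.5 -3.5]
nose [588.8 151.6 212.5] [-0.5  0. ]
kw [585.3 151.9 215. ] [-4. -0.]
kw low [585.4 157.6 190. ] [-4.5  5.7]
lip [560.6 154.  197. ] [-28.8  -0.5]
```

Request:
servo_tool(rows=[{"dx": -0.0027,"dy": 0,"dz": 0,"wx": 0,"wy": 0,"wz": 0,"fingers": 1},{"dx": 0,"dy": 0,"dz": -0.0137,"wx": 0,"wy": 0,"wz": 0,"fingers": 1},{"dx": 0,"dy": 0,"dz": -0.0137,"wx": 0,"wy": 0,"wz": 0,"fingers": 1},{"dx": 0,"dy": 0,"dz": -0.0137,"wx": 0,"wy": 0,"wz": 0,"fingers": 1},{"dx": 0,"dy": 0,"dz": 0,"wx": 0,"wy": 0,"wz": 0,"fingers": 1}])

```text
clock: 7.15
eef_pos: [573.4, 108.1, 175.8]
tool_rot: [0.42, 1.57, 0.314]
force: [2.0, -0.6, -0.8]
width: 14.2
```

Request:
servo_tool(rows=[{"dx": 0,"dy": 0,"dz": 0,"wx": 0,"wy": 0,"wz": 0,"fingers": 1},{"dx": 0,"dy": 0,"dz": 0,"wx": 0,"wy": 0,"wz": 0,"fingers": 1}])

```text
clock: 7.4
eef_pos: [574.4, 108.0, 175.6]
tool_rot: [0.263, 1.57, 0.157]
force: [1.3, -0.4, -0.6]
width: 14.2
```

```bash
python3 - <<'E'
from h import *
p,R,s=tool();print(s['clock'],p,s['width'],s['force'],s['torque'])
ci=ctrl.camera_info('wrist');im=ctrl.get_image('wrist');save('w5',im);np.save('w5.npy',ci,allow_pickle=True)
print((R.T@(p-[604.29,104.715,173.469])).round(1))
E
```

```text
7.4 [574.37366873 108.01264148 175.61536336] 14.150113010894334 [ 1.28073855 -0.35573358 -0.60648458] [-0.07775953 -0.39206228 -0.0560761 ]
[ -2.2   0.1 -30.1]
```

View pics/w5.png

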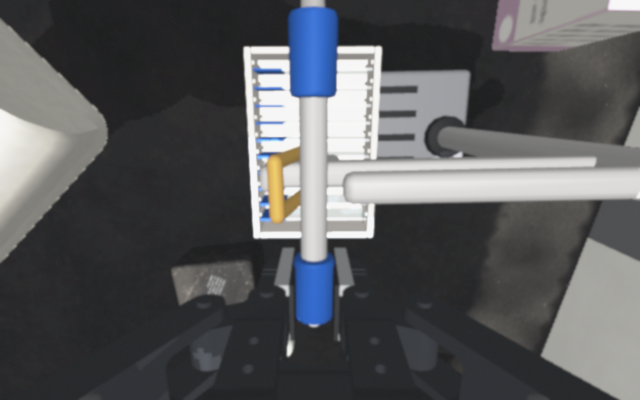

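Request:
servo_tool(rows=[{"dx": -0.013,"dy": 0,"dz": 0,"wx": 0,"wy": 0,"wz": 0,"fingers": 1},{"dx": -0.013,"dy": 0,"dz": 0,"wx": 0,"wy": 0,"wz": 0,"fingers": 1},{"dx": -0.013,"dy": 0,"dz": 0,"wx": 0,"wy": 0,"wz": 0,"fingers": 1},{"dx": -0.013,"dy": 0,"dz": 0,"wx": 0,"wy": 0,"wz": 0,"fingers": 1},{"dx": -0.012,"dy": 0,"dz": 0,"wx": 0,"wy": 0,"wz": 0,"fingers": 1}])

```text
clock: 8.07
eef_pos: [573.3, 108.1, 224.0]
tool_rot: [2.938, 1.57, 2.832]
force: [0.3, 0.1, -1.6]
width: 14.2
```

Request:
servo_tool(rows=[{"dx": 0,"dy": 0,"dz": 0,"wx": 0,"wy": 0,"wz": 0,"fingers": 1},{"dx": 0,"dy": 0,"dz": 0,"wx": 0,"wy": 0,"wz": 0,"fingers": 1},{"dx": 0,"dy": 0,"dz": 0,"wx": 0,"wy": 0,"wz": 0,"fingers": 1}])

```text
clock: 8.45
eef_pos: [573.3, 108.0, 222.9]
tool_rot: [-2.868, 1.57, -2.973]
force: [-0.2, -0.3, -2.3]
width: 14.2
```

```bash
python3 - <<'E'
from h import *
p,R,s=tool();print(s['clock'],p,s['width'],s['force'],s['torque'])
ci=ctrl.camera_info('wrist');im=ctrl.get_image('wrist');a=ctrl.get_image('scene');save('w6',im);np.save('w6.npy',ci,allow_pickle=True)
save('s6',cv2.resize(a[110:260,250:450],None,fx=4,fy=4,interpolation=2))
E
```

```text
8.45 [573.30221295 107.95132609 222.9032139 ] 14.169641341061164 [-0.17382387 -0.26348916 -2.25647853] [-0.09992137  0.03230243 -0.00979088]
```

View pics/w6.png

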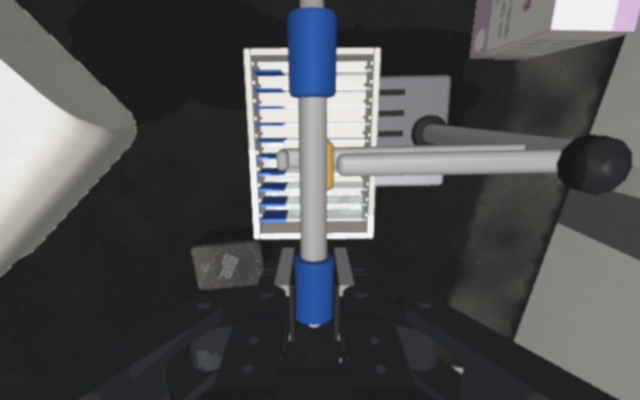

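View pics/s6.png

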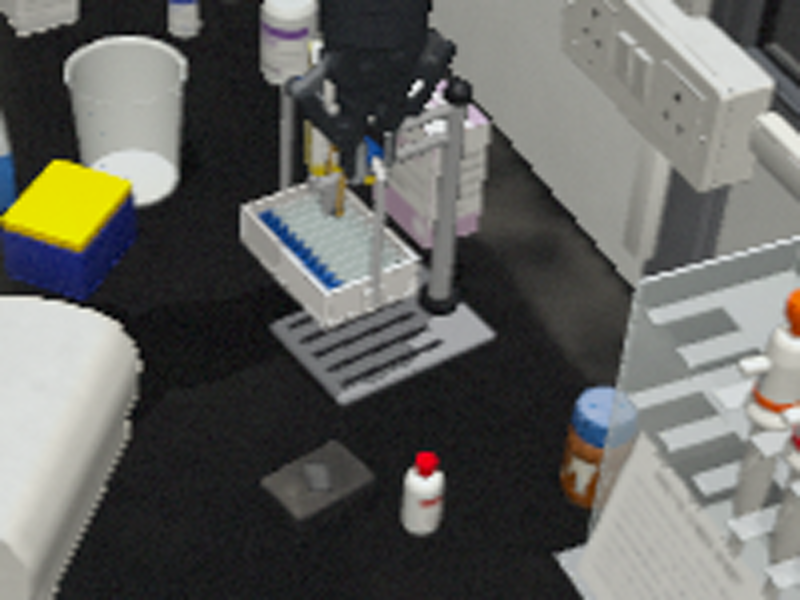

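```bash
python3 - <<'E'
from h import *
L=[np.load(f'w{i}.npy',allow_pickle=True).item() for i in (2,3)]
print(tri([(L[0],(223,140)),(L[1],(129,126))]))
T=ctrl.camera_info('top')
print(onz(T,(322,262),120),onz(T,(275,204),120))
S=ctrl.camera_info('scene')
for p in [(284,205),(262,263)]: print(onz(S,p,60))
p,R,s=tool()
rows(p,R,[(p+R@[0,0,-100.],R)],step=25,fing=1)
E
```

```text
(array([402.85737822, 176.82674368,  18.627513  ]), [array([ 0.2, -1.4]), array([-0.1,  1.7])])
[234.47234255  42.44578984 120.        ] [403.61101774 182.97191078 120.        ]
[408.87248619 169.75214092  60.        ]
[235.42129907  18.23255487  60.        ]
4 end [474.  118.5 223.1] [-2.819  1.57  -2.925]
[{"dz": -0.0333, "fingers": 1}, {"dz": -0.0334, "fingers": 1}, {"dz": -0.0333, "fingers": 1}, {"dz": -0.0333, "fingers": 1}]
```

Request:
servo_tool(rows=[{"dx": 0,"dy": 0,"dz": -0.02,"wx": 0,"wy": 0,"wz": 0,"fingers": 1},{"dx": 0,"dy": 0,"dz": -0.035,"wx": 0,"wy": 0,"wz": 0,"fingers": 1},{"dx": 0,"dy": 0,"dz": -0.035,"wx": 0,"wy": 0,"wz": 0,"fingers": 1},{"dx": 0,"dy": 0,"dz": -0.027,"wx": 0,"wy": 0,"wz": 0,"fingers": 1},{"dx": 0,"dy": 0,"dz": -0.013,"wx": 0,"wy": 0,"wz": 0,"fingers": 1}])

```text
clock: 9.18
eef_pos: [475.7, 118.4, 223.3]
tool_rot: [2.936, 1.57, 2.83]
force: [-0.8, -0.3, -2.0]
width: 14.0
```

```bash
python3 - <<'E'
from h import *
p,R,s=tool();print(s['clock'],p,s['width'],s['force'],s['qpos'].round(2))
a=ctrl.get_image('scene');t=ctrl.get_image('top')
print([(np.round(d['extent'],1).tolist(),round(d['conf'],2)) for d in ctrl.search_frame('tray_floor','top')])
print([(np.round(d['point'],1).tolist(),round(d['conf'],2)) for d in ctrl.mark_of('tray_floor','top')])
save('s7',cv2.resize(a[110:350,250:450],None,fx=2.5,fy=2.5,interpolation=2))
save('t7',cv2.resize(t[150:240,370:470],None,fx=6,fy=6,interpolation=2))
E
```

```text
9.175 [475.70222786 118.42790162 223.33214072] 13.972601061159962 [-0.81667457 -0.28592349 -2.02255749] [-0.65  0.45  0.5   1.97 -0.3   0.79 -0.09]
[([415.9, 195.1, 58.4, 46.9], 0.95)]
[([417.3, 195.9], 0.86)]
```

View pics/s7.png

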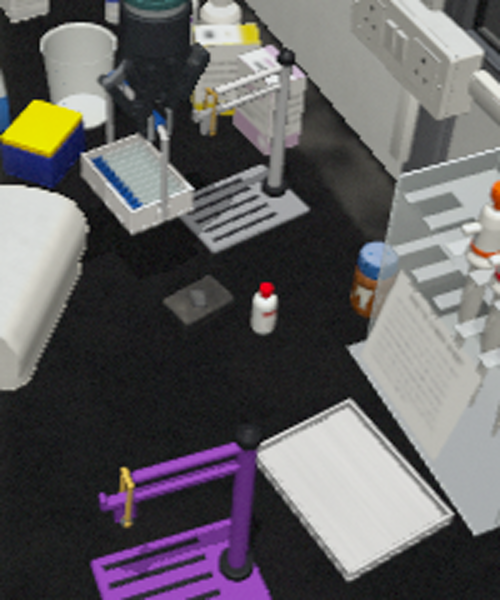

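View pics/t7.png

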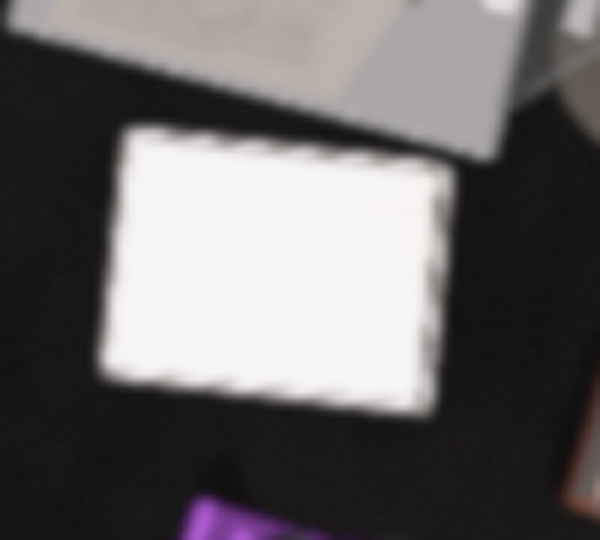

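```bash
python3 - <<'E'
from h import *
T=ctrl.camera_info('top');S=ctrl.camera_info('scene')
c=[onz(T,(370+a/6,150+b/6),14) for a,b in [(125,128),(455,165),(432,412),(102,378)]]
c=np.array(c);print(c.round(0),c.mean(0).round(1))
print('lens',[np.linalg.norm(c[i]-c[(i+1)%4]).round(0) for i in range(4)])
y=(c[0]-c[1]+c[3]-c[2]);print('yaw',-np.arctan2(y[0],y[1])); x=c[0]-c[3]+c[1]-c[2];print('yawx',np.arctan2(x[1],x[0]))
d=[onz(S,(250+a/2.5,110+b/2.5),14) for a,b in [(350,402),(452,518),(348,578),(257,447)]];d=np.array(d);print(d.round(0),d.mean(0).round(1))
print('lens',[np.linalg.norm(d[i]-d[(i+1)%4]).round(0) for i in range(4)])
print('purple cap',onz(S,(349.6,284.4),228),'post base',onz(S,(344.4,337),10))
p,R,s=tool()
print('tube rack bottom edge', [onz(S,(250+a/2.5,110+b/2.5),0).round(0) for a,b in [(348,348),(475,533)]])
E
```

```text
[[ 525. -179.   14.]
 [ 507. -356.   14.]
 [ 374. -341.   14.]
 [ 390. -166.   14.]] [ 449.  -260.3   14. ]
lens [np.float64(178.0), np.float64(134.0), np.float64(176.0), np.float64(135.0)]
yaw -0.09753475241733864
yawx -0.10728510473257362
[[ 524. -184.   14.]
 [ 505. -354.   14.]
 [ 373. -339.   14.]
 [ 401. -169.   14.]] [ 450.7 -261.3   14. ]
lens [np.float64(170.0), np.float64(132.0), np.float64(173.0), np.float64(123.0)]
purple cap [ 293.83576955 -264.15745442  228.        ] post base [ 294.06702554 -263.43033451   10.        ]
tube rack bottom edge [array([ 586., -118.,    0.]), array([ 519., -375.,    0.])]
```

```bash
python3 - <<'E'
from h import *
p,R,s=tool()
rows(p,R,[(p+[0,0,37],R),([445,-304,260],target(-0.102))],step=30,fing=1)
E
```

```text
17 end [ 445. -304.  260.] [0.388 1.57  0.287]
[{"dx": -0.0247, "fingers": 1}, {"dx": -0.0246, "dz": 0.0001, "fingers": 1}, {"dy": -0.0376, "dz": 0.0011, "fingers": 1}, {"dx": 0.0001, "dy": -0.0377, "dz": 0.001, "fingers": 1}, {"dy": -0.0376, "dz": 0.0011, "wx": -0.01, "fingers": 1}]
[{"dx": 0.0001, "dy": -0.0376, "dz": 0.001, "fingers": 1}, {"dy": -0.0377, "dz": 0.0011, "fingers": 1}, {"dx": 0.0001, "dy": -0.0376, "dz": 0.001, "wy": 0.01, "fingers": 1}, {"dy": -0.0376, "dz": 0.001, "wx": -0.01, "fingers": 1}, {"dy": -0.0377, "dz": 0.001, "fingers": 1}]
[{"dx": 0.0001, "dy": -0.0376, "dz": 0.001, "fingers": 1}, {"dy": -0.0376, "dz": 0.001, "fingers": 1}, {"dx": 0.0001, "dy": -0.0377, "dz": 0.001, "wx": -0.01, "fingers": 1}, {"dy": -0.0376, "dz": 0.0009, "fingers": 1}, {"dy": -0.0376, "dz": 0.001, "fingers": 1}]
[{"dx": 0.0001, "dy": -0.0377, "dz": 0.0009, "fingers": 1}, {"dy": -0.0376, "dz": 0.001, "wx": -0.01, "fingers": 1}]
```

Request:
servo_tool(rows=[{"dx": -0.018,"dy": 0,"dz": 0,"wx": 0,"wy": 0,"wz": 0,"fingers": 1},{"dx": -0.025,"dy": -0.01,"dz": 0,"wx": 0,"wy": 0,"wz": 0,"fingers": 1},{"dx": -0.007,"dy": -0.025,"dz": 0,"wx": 0,"wy": 0,"wz": 0,"fingers": 1},{"dx": 0,"dy": -0.038,"dz": 0,"wx": 0,"wy": 0,"wz": 0,"fingers": 1},{"dx": 0,"dy": -0.04,"dz": 0,"wx": 0,"wy": 0,"wz": 0,"fingers": 1}])

```text
clock: 10.0
eef_pos: [467.6, 32.1, 261.1]
tool_rot: [-0.713, 1.57, -0.82]
force: [0.3, -0.8, -1.4]
width: 13.9
```

Request:
servo_tool(rows=[{"dx": 0,"dy": -0.04,"dz": 0,"wx": 0,"wy": 0,"wz": 0,"fingers": 1},{"dx": 0,"dy": -0.04,"dz": 0,"wx": 0,"wy": 0,"wz": 0,"fingers": 1},{"dx": 0,"dy": -0.04,"dz": 0,"wx": 0,"wy": 0,"wz": 0,"fingers": 1},{"dx": 0,"dy": -0.04,"dz": 0,"wx": 0,"wy": 0,"wz": 0,"fingers": 1},{"dx": 0,"dy": -0.04,"dz": 0,"wx": 0,"wy": 0,"wz": 0,"fingers": 1}])

```text
clock: 10.62
eef_pos: [451.3, -117.4, 261.0]
tool_rot: [-1.114, 1.57, -1.221]
force: [0.8, 0.2, -1.4]
width: 14.1
```

```bash
python3 - <<'E'
from h import *
p,R,s=tool();print(s['clock'],p,s['width'],s['force'],s['qpos'].round(2))
a=ctrl.get_image('scene');save('s8',a)
rows(p,R,[([445,-304,245],target(-0.102))],step=30,fing=1)
E
```

```text
10.625 [ 451.33337878 -117.40483378  261.00551402] 14.061744961026308 [ 0.8466865   0.2160714  -1.44677066] [-0.22  0.37  0.56  1.98 -0.26  0.86  0.38]
7 end [ 445. -304.  245.] [-1.119  1.57  -1.221]
[{"dx": 0.0031, "dy": -0.0355, "dz": 0.0026, "wx": -0.01, "fingers": 1}, {"dx": 0.003, "dy": -0.0354, "dz": 0.0026, "fingers": 1}, {"dx": 0.0031, "dy": -0.0355, "dz": 0.0025, "wx": -0.01, "fingers": 1}, {"dx": 0.0031, "dy": -0.0355, "dz": 0.0026, "wx": -0.01, "fingers": 1}, {"dx": 0.003, "dy": -0.0354, "dz": 0.0024, "fingers": 1}]
[{"dx": 0.0031, "dy": -0.0355, "dz": 0.0025, "wx": -0.01, "fingers": 1}, {"dx": 0.0031, "dy": -0.0355, "dz": 0.0025, "wx": -0.01, "fingers": 1}]
```

View pics/s8.png

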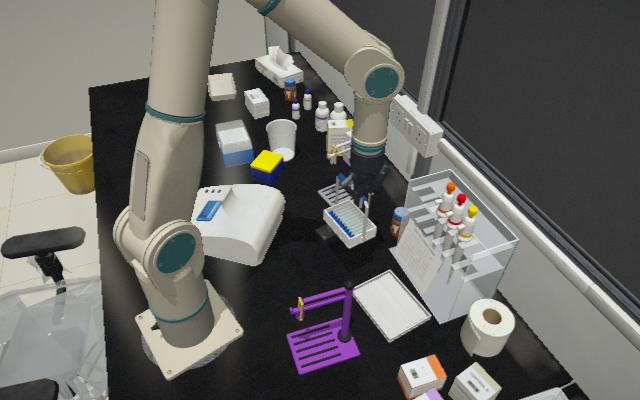

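Request:
servo_tool(rows=[{"dx": 0,"dy": -0.036,"dz": 0.0025,"wx": 0,"wy": 0,"wz": 0,"fingers": 1},{"dx": 0,"dy": -0.036,"dz": 0.0025,"wx": 0,"wy": 0,"wz": 0,"fingers": 1},{"dx": 0,"dy": -0.036,"dz": 0.0025,"wx": -0.01,"wy": 0,"wz": 0,"fingers": 1},{"dx": 0,"dy": -0.036,"dz": 0.0025,"wx": -0.02,"wy": 0,"wz": 0,"fingers": 1},{"dx": 0,"dy": -0.036,"dz": 0.0025,"wx": 0,"wy": 0,"wz": 0,"fingers": 1}])

```text
clock: 11.3
eef_pos: [446.3, -252.3, 260.9]
tool_rot: [-1.855, 1.57, -1.959]
force: [0.0, -0.3, -1.7]
width: 14.2
```

Request:
servo_tool(rows=[{"dx": 0.006,"dy": -0.036,"dz": 0.0025,"wx": 0,"wy": 0,"wz": 0,"fingers": 1},{"dx": 0.012,"dy": -0.02,"dz": 0.0025,"wx": 0,"wy": 0,"wz": 0,"fingers": 1},{"dx": 0,"dy": 0,"dz": 0,"wx": 0,"wy": 0,"wz": 0,"fingers": 1},{"dx": 0,"dy": 0,"dz": 0,"wx": 0,"wy": 0,"wz": 0,"fingers": 1}])

```text
clock: 11.8
eef_pos: [446.5, -291.4, 247.1]
tool_rot: [2.108, 1.569, 2.006]
force: [0.2, -0.3, -3.2]
width: 14.0
```

```bash
python3 - <<'E'
from h import *
p,R,s=tool();print(s['clock'],p,s['width'],s['force'],s['qpos'].round(2))
ci=ctrl.camera_info('wrist');im=ctrl.get_image('wrist');save('w9',im);np.save('w9.npy',ci,allow_pickle=True)
a=ctrl.get_image('scene');save('s9',cv2.resize(a[150:400,220:540],None,fx=2.4,fy=2.4))
rows(p,R,[([445,-304,155],target(-0.102))],step=25,fing=1)
E
```

```text
11.8 [ 446.52370961 -291.43369398  247.07636281] 14.005265440084225 [ 0.20289169 -0.27171727 -3.20688944] [ 0.16  0.49  0.54  1.83 -0.31  0.91  0.75]
4 end [ 445. -304.  155.] [0.686 1.57  0.585]
[{"dx": 0.0307, "dy": -0.0043, "dz": -0.0001, "fingers": 1}, {"dx": 0.0307, "dy": -0.0042, "wz": -0.01, "fingers": 1}, {"dx": 0.0307, "dy": -0.0042, "dz": -0.0001, "fingers": 1}, {"dx": 0.0307, "dy": -0.0043, "wy": -0.01, "fingers": 1}]
```

View pics/w9.png

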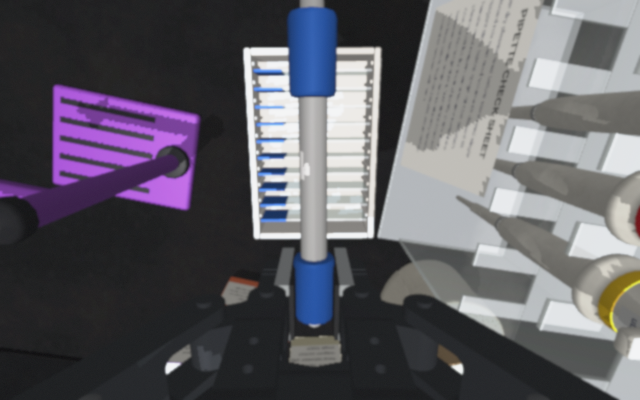

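View pics/s9.png

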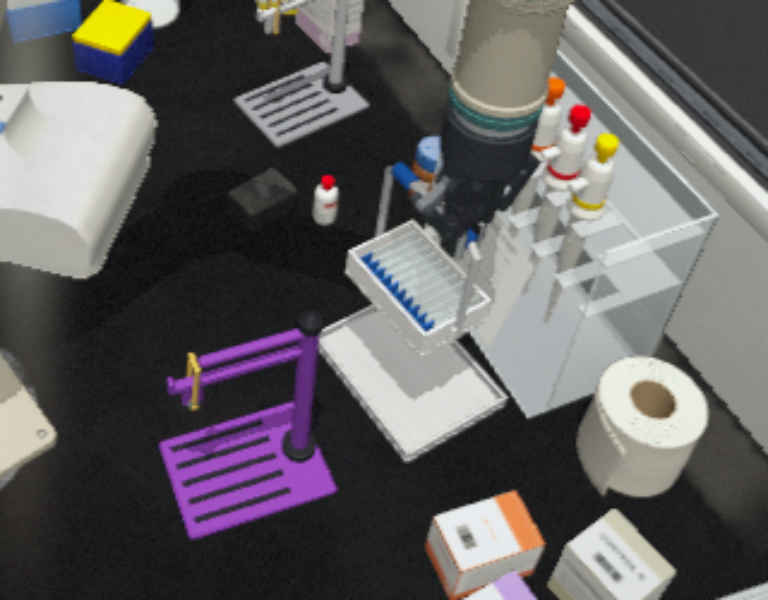

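Request:
servo_tool(rows=[{"dx": 0.015,"dy": -0.008,"dz": -0.0001,"wx": 0,"wy": 0,"wz": 0,"fingers": 1},{"dx": 0.03,"dy": -0.008,"dz": 0,"wx": 0,"wy": 0,"wz": 0,"fingers": 1},{"dx": 0.03,"dy": 0,"dz": 0,"wx": 0,"wy": 0,"wz": 0,"fingers": 1},{"dx": 0.03,"dy": 0,"dz": 0,"wx": 0,"wy": 0,"wz": 0,"fingers": 1},{"dx": 0.015,"dy": 0,"dz": 0,"wx": 0,"wy": 0,"wz": 0,"fingers": 1}])

```text
clock: 12.52
eef_pos: [444.6, -304.0, 155.8]
tool_rot: [2.724, 1.569, 2.622]
force: [-0.1, 0.2, -1.0]
width: 14.1
```

Request:
servo_tool(rows=[{"dx": 0,"dy": 0,"dz": 0,"wx": 0,"wy": 0,"wz": 0,"fingers": 1},{"dx": 0,"dy": 0,"dz": 0,"wx": 0,"wy": 0,"wz": 0,"fingers": 1}])

```text
clock: 12.78
eef_pos: [445.6, -304.9, 158.0]
tool_rot: [-0.571, 1.569, -0.674]
force: [0.1, 0.1, -1.2]
width: 13.9
```

```bash
python3 - <<'E'
from h import *
p,R,s=tool();print(s['clock'],p,R.round(3).tolist(),s['width'],s['force'])
ci=ctrl.camera_info('wrist');im=ctrl.get_image('wrist');save('w10',im);np.save('w10.npy',ci,allow_pickle=True)
a=ctrl.get_image('scene');save('s10',cv2.resize(a[210:360,320:480],None,fx=4,fy=4))
print(rel(p,R,[445,-304,125],target(-0.102)))
E
```

```text
12.775 [ 445.64266977 -304.94457031  157.95627985] [[0.001, 0.102, 0.995], [-0.001, 0.995, -0.102], [-1.0, -0.001, 0.001]] 13.916638690604628 [ 0.14136512  0.09388818 -1.21569147]
(array([ 0.0439,  0.0012, -0.001 ]), array([-0.006,  0.01 ,  0.007]))
```

View pics/w10.png

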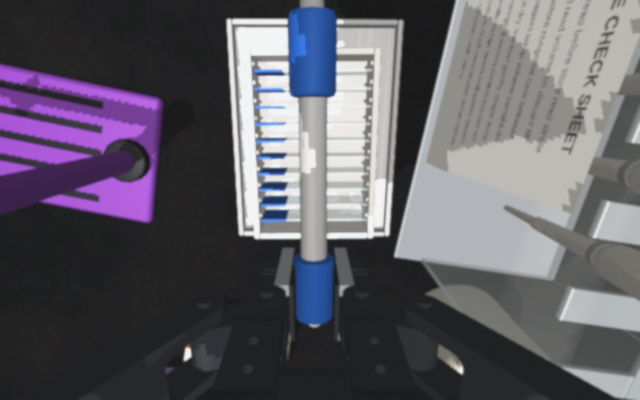

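View pics/s10.png

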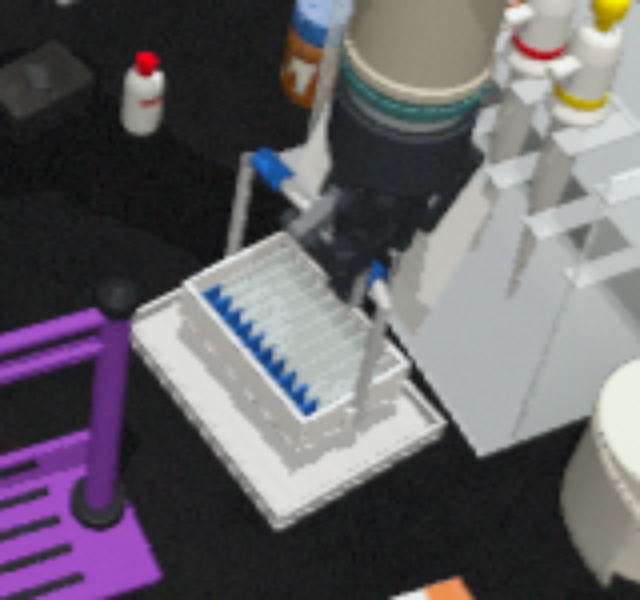

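```bash
python3 - <<'E'
from h import *
W=np.load('w10.npy',allow_pickle=True).item()
a=onz(W,(229,22),16);b=onz(W,(402,22),16);print(a,b,np.linalg.norm(a-b),np.arctan2((b-a)[1],(b-a)[0]))
c=onz(W,(240,236),16);d=onz(W,(389,236),16);print(c,d,np.linalg.norm(a-c))
m=(a+b)/2; y=np.array([.102,.995]);print('centre',m[:2]-y*86)
for q in [(228,22),(229,22)]:pass
print('bar at',onz(W,(313.5,52),178)[:2]-y*42)
E
```

```text
[ 396.47526961 -166.78212371   16.        ] [ 525.8373973  -180.09904441   16.        ] 130.04576293175452 -0.10258162002442203
[ 377.28210391 -336.89997157   16.        ] [ 508.71211073 -350.3923531    16.        ] 171.19713715158673
centre [ 452.38433345 -259.01058406]
bar at [ 450.91729216 -260.33494584]
```

Request:
servo_tool(rows=[{"dx": 0.015,"dy": 0,"dz": 0,"wx": 0,"wy": 0,"wz": 0,"fingers": 1},{"dx": 0.015,"dy": 0.001,"dz": 0,"wx": 0,"wy": 0,"wz": 0,"fingers": 1},{"dx": 0.007,"dy": 0,"dz": 0,"wx": 0,"wy": 0,"wz": 0,"fingers": 1},{"dx": 0,"dy": 0,"dz": 0,"wx": 0,"wy": 0,"wz": 0,"fingers": 1},{"dx": 0,"dy": 0,"dz": 0,"wx": 0,"wy": 0,"wz": 0,"fingers": 1}])

```text
clock: 13.5
eef_pos: [445.4, -304.0, 129.7]
tool_rot: [-0.881, 1.57, -0.984]
force: [1.0, 0.4, -1.5]
width: 13.9
```

Request:
servo_tool(rows=[{"dx": 0.003,"dy": 0,"dz": 0,"wx": 0,"wy": 0,"wz": 0,"fingers": 1},{"dx": 0.003,"dy": 0,"dz": 0,"wx": 0,"wy": 0,"wz": 0,"fingers": 1},{"dx": 0,"dy": 0,"dz": 0,"wx": 0,"wy": 0,"wz": 0,"fingers": 1}])

```text
clock: 13.88
eef_pos: [445.2, -303.7, 124.9]
tool_rot: [2.553, 1.57, 2.451]
force: [-0.9, -0.1, -2.2]
width: 14.2
```

Request:
servo_tool(rows=[{"dx": 0.002,"dy": 0,"dz": 0,"wx": 0,"wy": 0,"wz": 0,"fingers": 1},{"dx": 0.001,"dy": 0,"dz": 0,"wx": 0,"wy": 0,"wz": 0,"fingers": 1},{"dx": 0,"dy": 0,"dz": 0,"wx": 0,"wy": 0,"wz": 0,"fingers": 1}])

```text
clock: 14.25
eef_pos: [445.2, -304.0, 123.3]
tool_rot: [-0.135, 1.57, -0.238]
force: [-0.9, 0.8, 4.9]
width: 14.6
```

Request:
servo_tool(rows=[{"dx": 0.001,"dy": 0,"dz": 0,"wx": 0,"wy": 0,"wz": 0,"fingers": 1},{"dx": 0,"dy": 0,"dz": 0,"wx": 0,"wy": 0,"wz": 0,"fingers": 1},{"dx": 0,"dy": 0,"dz": 0,"wx": 0,"wy": 0,"wz": 0,"fingers": 1}])

```text
clock: 14.62
eef_pos: [445.2, -304.1, 123.2]
tool_rot: [-0.111, 1.57, -0.214]
force: [-2.5, 1.9, 11.3]
width: 14.3
```

```bash
python3 - <<'E'
from h import *
p,R,s=tool();print(s['clock'],p,s['width'],s['force'],s['torque'])
im=ctrl.get_image('wrist');save('w11',im)
a=ctrl.get_image('scene');save('s11',cv2.resize(a[210:360,320:480],None,fx=4,fy=4))
E
```

```text
14.625 [ 445.15034333 -304.12536788  123.23350349] 14.311963739726616 [-2.4571311   1.9134389  11.26275364] [0.2397255  0.56281114 0.01037377]
```

View pics/s11.png

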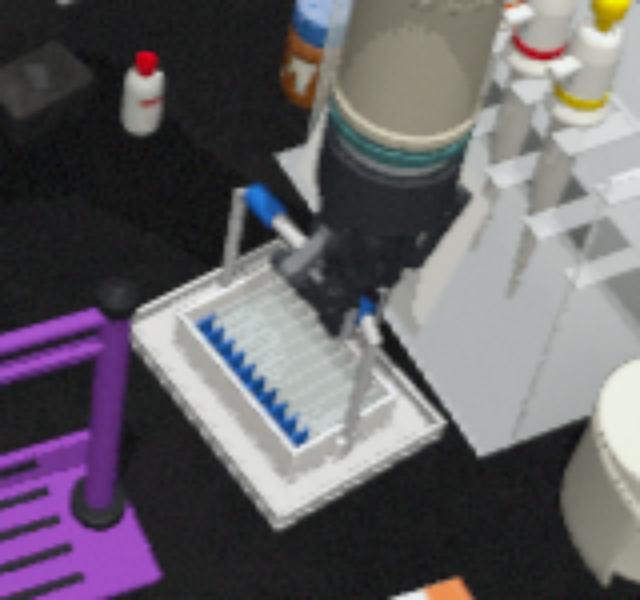

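View pics/w11.png

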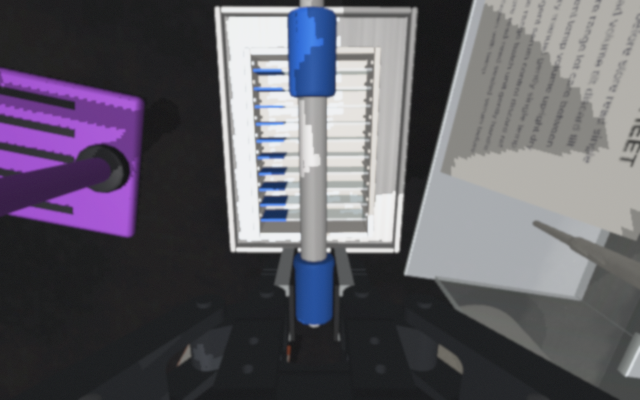

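Request:
servo_tool(rows=[{"dx": 0,"dy": 0,"dz": 0,"wx": 0,"wy": 0,"wz": 0,"fingers": 0.4},{"dx": 0,"dy": 0,"dz": 0,"wx": 0,"wy": 0,"wz": 0,"fingers": 0.4},{"dx": 0,"dy": 0,"dz": 0,"wx": 0,"wy": 0,"wz": 0,"fingers": 0.4},{"dx": 0,"dy": 0,"dz": 0,"wx": 0,"wy": 0,"wz": 0,"fingers": 0.4}])

```text
clock: 15.22
eef_pos: [445.3, -303.7, 121.9]
tool_rot: [2.881, 1.571, 2.779]
force: [-0.3, -0.7, -1.5]
width: 51.4
```

Request:
servo_tool(rows=[{"dx": -0.02,"dy": 0,"dz": 0,"wx": 0,"wy": 0,"wz": 0,"fingers": 0.4},{"dx": -0.04,"dy": 0,"dz": 0,"wx": 0,"wy": 0,"wz": 0,"fingers": 0.4},{"dx": -0.05,"dy": 0,"dz": 0,"wx": 0,"wy": 0,"wz": 0,"fingers": 0.4},{"dx": -0.05,"dy": 0,"dz": 0,"wx": 0,"wy": 0,"wz": 0,"fingers": 0.4},{"dx": 0,"dy": 0,"dz": 0,"wx": 0,"wy": 0,"wz": 0,"fingers": 0.4}])

```text
clock: 15.85
eef_pos: [446.8, -305.3, 245.8]
tool_rot: [-0.44, 1.564, -0.543]
force: [0.6, -0.4, -0.1]
width: 51.4
```

```bash
python3 - <<'E'
from h import *
p,R,s=tool();print(s['clock'],p,s['width'],s['force'])
im=ctrl.get_image('wrist');ci=ctrl.camera_info('wrist');save('w12',im)
for l in ['bar_mid','grip_left','grip_right','tray_floor']:
  print(l,[(onz(ci,d['point'],4 if l[0]=='t' else 144).round(1).tolist(),np.round(d['point']).tolist(),round(d['conf'],2)) for d in ctrl.mark_of(l,'wrist')])
a=ctrl.get_image('scene');save('s12',cv2.resize(a[110:360,250:480],None,fx=2.4,fy=2.4))
E
```

```text
15.85 [ 446.80250876 -305.30286344  245.81039588] 51.38666072733603 [ 0.63770082 -0.42930071 -0.11778713]
bar_mid [([448.4, -258.3, 144.0], [309.0, 144.0], 0.64)]
grip_left [([451.3, -218.6, 144.0], [307.0, 83.0], 0.64)]
grip_right [([444.4, -301.9, 144.0], [310.0, 204.0], 0.58)]
tray_floor []
```

View pics/s12.png

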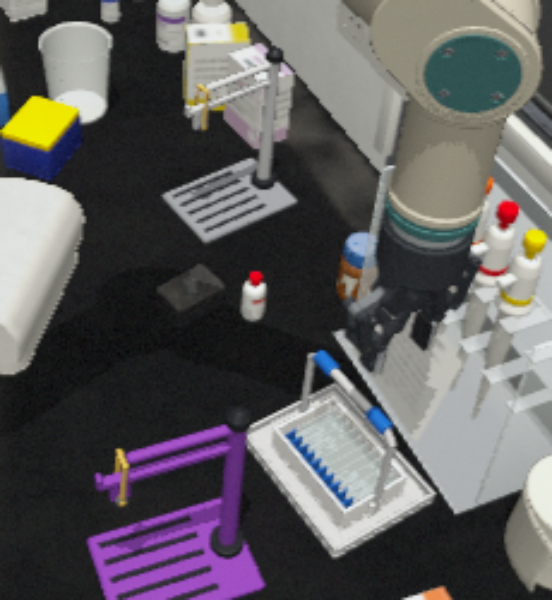

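View pics/w12.png

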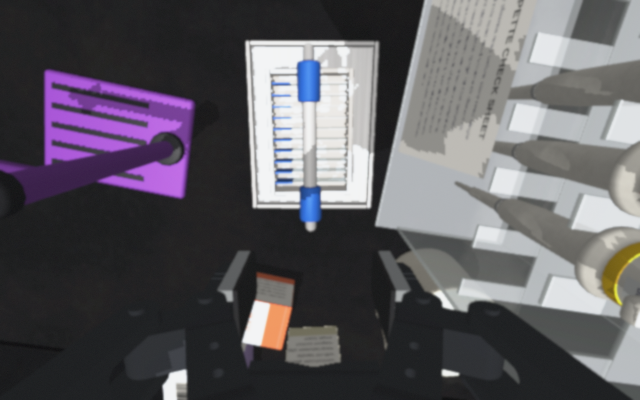

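```bash
python3 -c "
from cell import ctrl
print(ctrl.finish_job())"
```

```text
the job is handed in; nothing more can be done
None
```

The rack is off the grey drain hook and standing in the steel tray, and the job is handed in; no verdict was reported.

- **Getting it off the hook:** I pinched the right grip sleeve from above and pulled the bar about 30 mm forward against the keeper. The wrist picture showed the keeper held open with the bar clear of the nose. I then lifted about 48 mm. The keeper showed shut in the next picture and again in the last one.
- **Placing it:** I moved the rack 100 mm out in front, raised it and carried it over to the tray. I lowered it until the wrist force rose to about 11 N, then let go and backed off upward.
- **Last checks:**
  - The bar's middle is at about (448, -258) mm and the tray's centre at about (452, -259) mm, so it is roughly 4 mm off.
  - The basket looks level and inside the rim, and the gripper is clear of everything.
  - The dropper stands where it was. The jar and cryo box looked undisturbed in the picture, but I did not measure them.
  - The network found no `tray_floor` in the last wrist picture, so the tray's centre comes from its rim in earlier pictures. The top and wrist views of it differed by about 3 mm.
- **Failed on the way:** The first move calls were refused because some keys were missing. Nothing moved then.

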